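Clamp the whetstone in its thumbwheel holder

ROBOT

A 6-joint arm with a two-finger parallel gripper is mounted at the origin on the work surface. World frame = base frame: x ahead of the robot, y to its left, z up, the work surface at z = 0. Lengths are in m, angles in rad, forces in N, time in s.
With the tool pointing down it reaches from about 0.425 to 0.95 m from the base axis. Payload 3.5 kg.
Tool frame: the origin (TCP) lies at the very end of the fingers, on their centre line; the grasp point (between the pads) lies 19 mm behind it; x points along the fingers, z is the direction in which the jaws open and shut, and the axes are right-handed (so a half turn about x gives the same grasp; the last joint's range is limited). The gripper opens to 85 mm and grips with 20 to 120 N. Pads are 22 mm wide; open, the fingers measure 114 mm over their backs; the gripper's body (76 mm by 85 mm) begins 54 mm behind the grasp point. The pads swing forward as they close: fully open they stand 13 mm farther back than shut.
Start: joints at [-1.345, 0.286, 1.577, -0, 1.279, -0.15], TCP at [0.248, -0.628, 0.231] pointing down, gripper open.
Joint ranges: [-2.77, 2.77], [-0.9, 2.22], [0.21, 2.48], [-1.53, 4.67], [0.24, 2.81], [-2.84, 2.84]. Speed limits (rad/s): [2.79, 2.79, 3.14, 3.14, 3.14, 3.14].

INTERFACE

Orientations are given as a unit quaternion [x, y, z, w].
In Python, from plant import ctrl, cams gives the robot as it stands.
- The arm moves only by the tool play_rows, never from a script. Its argument "rows" is a list of rows, each a list of 3 entries, a list of its own where there are three numbers: the opening in per cent of the stroke, from 0 (shut) to 100 (fully open), then the shift along the tool's x, y, z in units of 0.3 m (1.0 is 0.3 m), then the turn, a rotation vector about the tool's x, y, z in units of pi/2 rad (1.0 is pi/2 rad). A call has 1 to 10 rows; each row is the pose to reach, as a shift and turn from the pose commanded when the call began, along the tool's axes at that moment; what a row does not reach only later rows make up. A row lasts 1/12 s, in which the tool goes at most 41.7 mm and 7.16 degrees, less where a joint would pass 70% of its speed; a pose out of reach is approached as far as the arm can. A call with a number of a shift or a turn outside -1 to 1 is refused whole. A call with a gripper value outside its range is refused whole. The fingers move at their own pace and stop on an object; "force" is the grip in N (left out, the last holds). Time passes only in rows, so rows that repeat a pose let the fingers close. It gives the time, the measured TCP pose, the force and the opening at its end, in the units of the state.
- ctrl.get_state(): the state, without advancing time (a new reading comes with each control period).
- cams.read_camera(name): name is "side" or "top" or "wrist"; returns a dict with "color" (400x640x3 uint8, red, green, blue), "fx", "fy", "cx", "cy" (pixels), "view" (4x4, takes a point from world to camera coordinates). Camera axes: x right, y down, z forward; pixel columns grow to the right and rows downward; lengths in m; the calibration is good to about 2 mm. A picture is of the moment at which its call begins. There is no depth.
- ctrl.sign_off(): hands the job in, once; it reports no verdict.
The state is a dict: "time": time; "qpos": joint angles; "dq": joint speeds; "joint_efforts": joint torques, N m; "eef_pos": TCP position; "tcp_rot": TCP orientation; "contact_force": force on the tool from outside, world axes, zero at the start; "wrist_torque": the same for the moment, N m; "opening": opening from 0.0 (shut) to 1.0 (fully open).
Only numpy, scipy, OpenCV 4.12 (cv2) and the standard library are available. Lean on these libraries where they do the work, as an engineer would, in place of code of your own. Each camera call takes 0.05 s, during which the arm holds its last target. There are 200 camera calls.

TASK

Get the sharpening station ready for the cleaver: lay the long whetstone flat in the bed of the stone holder and let go, then roll the holder's recessed thumbwheel with a fingertip, pressing it gently, until the stone is hard up against the fixed stop and the sprung pad of the jaw is pressed about half-way in. Work the jaw only by its wheel, never squeeze the pad fully in, and do not disturb the short stone, the pepper pot or the jar.

Things in the scene. Friction and masses are not known exactly. Their poses are not given: they have to be found in the camera images.
- stone_center (a point): Centre of the long brown whetstone, a plain block 52 (its x) by 150 (its y) by 28 mm high (z), about 0.4 kg, lying flat on the table. The point is 14 mm above its underside. It is to be gripped across its 52 mm width.
- holder: Fixed whetstone holder: aluminium base plate 74 (x) by 305 mm (y), 14 mm thick. Origin at table level under the bed; z up, y along the bed from the jaw to the fixed stop. With jaw at 0 and the pad free, the pad's face is at y = -73 mm, so the bed is open from there to the stop at y = +95 mm.
- bed (a point): Point on the bed's top face (14 mm above the table) under the middle of a stone that touches the stop: holder x = 0, y = +20 mm. Four corner guides, 10 mm high, keep the stone central: inner faces at holder x = +30 and -30 mm, at y = 64 to 92 and -52 to -24 mm; between them the long sides are open for the fingers.
- stop_face (a point): Middle of the face of the fixed steel stop (60 mm wide in x, 22 mm high above the bed) at the end of the bed, holder y = +95 mm, 25 mm above the table.
- wheel_slot (a point): Centre of the slot in the flat top (66 in x, 64 mm in y) of the grey wheel housing, 64 mm above the table, at holder x = 0, y = -150 mm. A black ribbed thumbwheel (radius 25, 12 mm wide, axle along holder x) pokes out; its crown is straight above this point, but by how much varies, about 4 to 12 mm, and must be felt.
- wheel (a joint): Turn of the thumbwheel, rad. Stroking its crown towards holder +y (to the stone) turns it up and closes the jaw. It is sprung: gives 1 mm per 8 N of press, for 2.5 mm, then is solid. It is stiff: the rim needs 3 N along the stroke, 4.5 N with the pad half in, so a light touch slips. Press 7 to 10 N; over 13 N harms the axle. It stays where left.
- jaw (a joint): Travel of the jaw towards the stop in m, 6 mm per rad of the wheel; the start is 0 to 6 mm, the end of travel 30 mm. The jaw is a steel block 58 (x) by 12 (y) by 18 mm high that can ride up and down a little and carries the black rubber pad in front of it.
- pad (a joint): How far the sprung rubber pad (50 by 8 mm, 16 mm high) is pressed into the jaw, in m: 0 free, 0.008 fully in. Spring 1.5 N per mm.
- short_stone: Bystander: the short flattening stone, 52 by 80 (y) by 28 mm high, of the same material, beside the long one (which place is which varies). Origin at the centre of its underside.
- jar: Bystander: amber jar, 70 mm across, 90 mm high. Origin at the centre of its underside.
- pot: Bystander: small steel pepper pot, 44 mm across, 65 mm high. Origin at the centre of its underside.
There are look-alikes about, which are no part of the job. Leave any blue or grey look-alike of the part that bears stone_center alone.

How it is judged:
By the outcome, as a careful person would: the job done as asked, in the order asked, and still so for the second after the job is handed in, with the robot touching nothing.
It also fails if it takes over 67 s, if anything falls off the work surface, if the arm or the gripper's body presses on something with over 40 N, if the wrist force passes 120 N, or if a joint passes its speed limit or range.

## Working session

There is one attempt and no reset: what is moved stays moved. The work goes in short steps, Python scripts to look and compute and a tool call to move; the robot and the scene stay as the last step left them, time stands still between calls to the robot, and variables do not carry over. Pictures are saved under pics/ and viewed, about 8 in all and at most 12, crops included, and the job is handed in when it is done.

Besides the shell and the picture viewer there is one more tool, called after ">>>" as name(argument=value, ...) on one line, values as JSON. play_rows: Moves the arm, as the interface text tells. Shifts and turns lie within -1 to 1; 1 stands for 0.3 m of shift or pi/2 rad of turn. Its arguments: {"type":"object","properties":{"rows":{"type":"array"},"force":{"type":"number"}},"required":["rows"]}

```bash
ls; mkdir -p pics; python3 - <<'E'
from plant import ctrl,cams
import cv2,numpy as np,pickle
s=ctrl.get_state()
print(s)
d={}
for n in ["top","side"]:
    c=cams.read_camera(n); d[n]=c
    print(n,c['fx'],c['fy'],c['cx'],c['cy']);print(np.round(c['view'],4).tolist())
    cv2.imwrite(f'pics/{n}0.png',c['color'][:,:,::-1])
pickle.dump(d,open('d0.pkl','wb'))
E
```

```text
pics
{'time': 0.0, 'qpos': array([-1.34500887e+00,  2.87200289e-01,  1.57820595e+00, -2.15336563e-05,
        1.27859446e+00, -1.50027093e-01]), 'dq': array([ 0.00049739,  0.00148754, -0.00129364,  0.00067738, -0.00050526,
        0.00052208]), 'joint_efforts': array([-9.88335632e-04, -4.05989134e+01, -2.92625141e+01, -2.11252623e-04,
        5.91832693e-03,  7.64778065e-06]), 'eef_pos': array([ 0.24759966, -0.62722925,  0.22990842]), 'tcp_rot': array([ 0.39836827,  0.58523051, -0.3972214 ,  0.58397185]), 'contact_force': array([-0.09750785,  0.9105316 ,  0.60684326]), 'wrist_torque': array([-0.00317525, -0.03102105,  0.00934429]), 'opening': 0.9983386234694743}
top 394.8811683740242 394.8811683740242 318.4768607577306 198.44980090647334
[[0.0007, -0.9999, -0.0128, 0.0207], [-0.9924, 0.0009, -0.1228, 0.4701], [0.1228, 0.0127, -0.9923, 0.9344], [0.0, 0.0, 0.0, 1.0]]
side 393.0477095015641 393.0477095015641 319.2487117867403 201.19270025091575
[[0.9945, -0.1033, 0.019, -0.4874], [-0.0627, -0.7286, -0.682, 0.0868], [0.0843, 0.6771, -0.7311, 0.8469], [0.0, 0.0, 0.0, 1.0]]
```

View pics/top0.png

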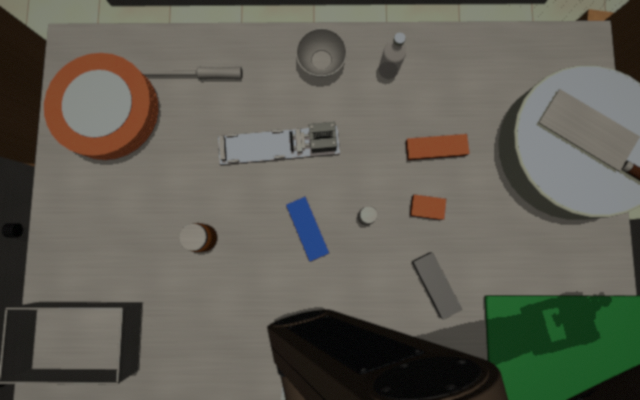

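View pics/side0.png

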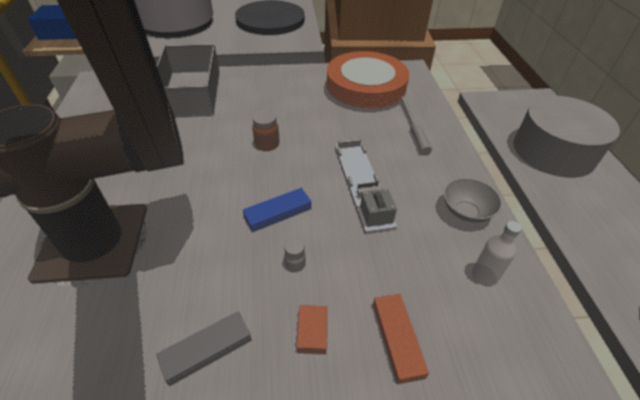

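Long whetstone candidates: orange-brown block at top (438,147), long; short brown (428,208); blue (307,229); grey (437,285). The long brown one at (438,147) fits (brown, about 150 mm long). Confirming in an enlarged crop, with measurements.

```bash
cat > h.py <<'E'
import cv2,numpy as np,pickle
from scipy.spatial.transform import Rotation as R
def ray(c,u,v,z):
    V=np.asarray(c['view']);Rm=V[:3,:3];o=-Rm.T@V[:3,3]
    d=Rm.T@np.array([(u-c['cx'])/c['fx'],(v-c['cy'])/c['fy'],1.])
    return o+d*(z-o[2])/d[2]
def proj(c,P):
    V=np.asarray(c['view']);p=(V[:3,:3]@np.atleast_2d(P).T).T+V[:3,3]
    return np.c_[c['fx']*p[:,0]/p[:,2]+c['cx'],c['fy']*p[:,1]/p[:,2]+c['cy']]
def plane(c,pts,z): return np.array([ray(c,u,v,z)[:2] for u,v in pts])
def rect(xy):
    "centre, yaw of long axis (deg), long, short"
    (c,(w,h),a)=cv2.minAreaRect((xy*1000).astype(np.float32))
    if w<h: w,h,a=h,w,a+90
    return np.array(c)/1000,a%180,w,h
E
python3 - <<'E'
from h import *
d=pickle.load(open('d0.pkl','rb'))
for n,box in [("top",(400,125,480,230)),("side",(280,280,440,390))]:
    c=d[n];im=c['color'];hsv=cv2.cvtColor(im,cv2.COLOR_RGB2HSV)
    m=((hsv[...,0]<14)&(hsv[...,1]>110)&(hsv[...,2]>70)).astype(np.uint8)
    x0,y0,x1,y1=box;k=np.zeros_like(m);k[y0:y1,x0:x1]=1;m*=k
    cs,_=cv2.findContours(m,cv2.RETR_EXTERNAL,cv2.CHAIN_APPROX_NONE)
    for q in cs:
        if cv2.contourArea(q)<100: continue
        mm=np.zeros_like(m);cv2.drawContours(mm,[q],-1,1,-1)
        print(n,cv2.boundingRect(q),'V pct',np.percentile(hsv[...,2][mm>0],[5,25,50,75,95]))
        for zz in (.028,):
            print('  full',rect(plane(c,q[:,0,:].astype(float),zz)))
        v=hsv[...,2];t=np.percentile(v[mm>0],75)*.85
        bm=((mm>0)&(v>t)).astype(np.uint8)
        bq=max(cv2.findContours(bm,cv2.RETR_EXTERNAL,cv2.CHAIN_APPROX_NONE)[0],key=cv2.contourArea)
        print('  bright',rect(plane(c,bq[:,0,:].astype(float),.028)))
im=d['top']['color'][:,:,::-1]
a=cv2.resize(im[110:175,205:355],None,fx=5.2,fy=5.2,interpolation=cv2.INTER_CUBIC)
b=cv2.resize(im[125:230,400:480],None,fx=2.2,fy=2.2,interpolation=cv2.INTER_CUBIC)
s=d['side']['color'][:,:,::-1]
e=cv2.resize(s[130:240,325:405],None,fx=2.2,fy=2.2,interpolation=cv2.INTER_CUBIC)
f=cv2.resize(s[285:390,290:440],None,fx=2.2,fy=2.2,interpolation=cv2.INTER_CUBIC)
cv=np.zeros((590,790,3),np.uint8)
cv[:a.shape[0],:a.shape[1]]=a;y=a.shape[0]+5;x=0
for g in (b,e,f):
    cv[y:y+g.shape[0],x:x+g.shape[1]]=g;x+=g.shape[1]+5
cv2.imwrite('pics/crop1.png',cv)
E
```

```text
top (411, 195, 35, 25) V pct [ 88.8 132.  134.  134.  135. ]
  full (array([ 0.44929248, -0.24527393]), 82.22643280029297, 80.47219848632812, 52.934566497802734)
  bright (array([ 0.45068231, -0.24691739]), 82.22643280029297, 77.5914306640625, 49.73585891723633)
top (407, 134, 62, 25) V pct [ 91. 132. 133. 134. 134.]
  full (array([ 0.60033795, -0.27326718]), 94.36435413360596, 150.66302490234375, 52.72193908691406)
  bright (array([ 0.60187769, -0.27445905]), 94.3637900352478, 148.05162048339844, 49.83273696899414)
side (297, 306, 30, 44) V pct [134.6 148.  150.  151.  153. ]
  full (array([ 0.45083374, -0.24959543]), 81.99627685546875, 80.06977081298828, 50.12781524658203)
  bright (array([ 0.45122888, -0.24832956]), 82.29082489013672, 77.2851333618164, 49.548316955566406)
side (375, 294, 53, 88) V pct [112. 147. 149. 150. 152.]
  full (array([ 0.60153265, -0.2786517 ]), 94.51197242736816, 152.57089233398438, 52.22956848144531)
  bright (array([ 0.6025495 , -0.27622852]), 94.61431503295898, 147.91305541992188, 49.694881439208984)
```

View pics/crop1.png

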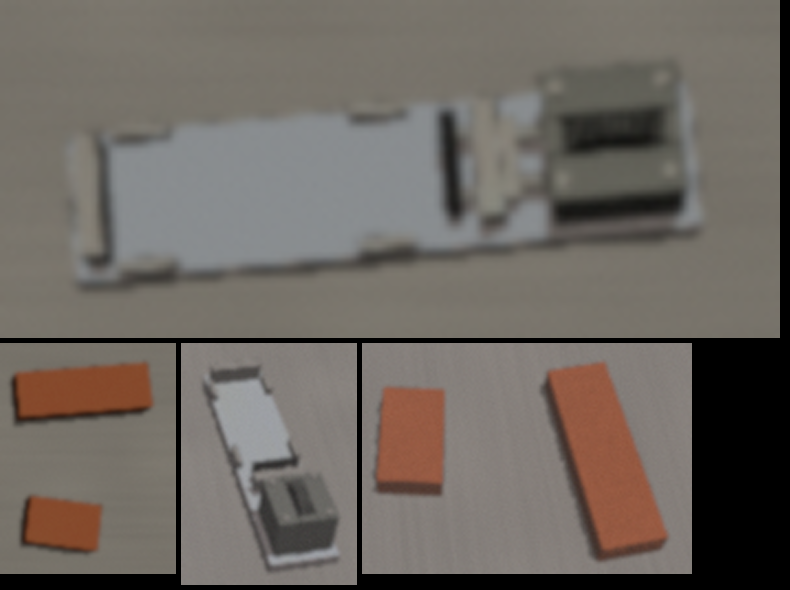

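The crop confirms it: the long brown stone is the upper block (crop lower left, 438,147 in the top view), and the short one is below it. The holder has its stop at the left (crop 95,200) and its wheel slot at the right (610,128). Next I measure the holder.

```bash
python3 - <<'E'
from h import *
d=pickle.load(open('d0.pkl','rb'));c=d['top'];im=c['color'].astype(int)
# plate mask: bluish-bright vs brownish table
for p in [(250,147),(230,147),(212,140),(320,128),(322,135),(323,146),(300,145),(299,133)]:
    print(p,im[p[1],p[0]])
br=im[...,2]-im[...,0]
m=((br>-2)&(im.sum(2)>330)).astype(np.uint8);k=np.zeros_like(m);k[118:172,212:350]=1;m*=k
q=max(cv2.findContours(m,cv2.RETR_EXTERNAL,cv2.CHAIN_APPROX_NONE)[0],key=cv2.contourArea)
print('plate',cv2.boundingRect(q),rect(plane(c,q[:,0,:].astype(float),.014)))
# hand corners (crop/5.2+offset)
f=lambda L:[(x/5.2+205-.4,y/5.2+110-.4) for x,y in L]
pc=plane(c,f([(68,135),(80,285),(703,230),(690,93)]),.014);print('plate corners',pc.round(4).tolist(),rect(pc))
hc=plane(c,f([(541,70),(553,204),(682,203),(677,66)]),.064);print('housing',hc.round(4).tolist(),hc.mean(0))
sc=plane(c,f([(562,112),(665,106),(665,145),(562,151)]),.064);print('slot',sc.mean(0))
st=plane(c,f([(98,135),(105,262)]),.036);print('stop top edge',st,st.mean(0))
pd=plane(c,f([(440,112),(450,217)]),.030);print('pad front top',pd,pd.mean(0))
jw=plane(c,f([(478,100),(488,222)]),.032);print('jaw front',jw.mean(0))
# side view
c=d['side'];g=lambda L:[(x/2.2+325-.3,y/2.2+130-.3) for x,y in L]
P=[(207-182,0)]
g=lambda L:[((x-181)/2.2+325,(y-343)/2.2+130) for x,y in L]
hs=plane(c,g([(257,482),(322,473),(338,515),(272,523)]),.064);print('side housing',hs.round(4).tolist(),hs.mean(0))
ss=plane(c,g([(287,478),(298,476),(312,512),(302,515)]),.064);print('side slot',ss.mean(0))
s=pickle.loads(pickle.dumps(None))
from plant import ctrl
s=ctrl.get_state();print(R.from_quat(s['tcp_rot']).as_matrix().round(3))
E
```

```text
(250, 147) [137 141 144]
(230, 147) [136 140 143]
(212, 140) [119 115 106]
(320, 128) [97 97 88]
(322, 135) [43 42 39]
(323, 146) [92 90 83]
(300, 145) [134 131 121]
(299, 133) [127 123 113]
plate (225, 130, 85, 34) (array([0.60718182, 0.15289795]), 95.17187070846558, 213.49183654785156, 71.79732513427734)
plate corners [[0.633, 0.2767], [0.5585, 0.2685], [0.5849, -0.0326], [0.6531, -0.0267]] (array([0.60880957, 0.12206787]), 94.96232080459595, 304.01446533203125, 74.98466491699219)
housing [[0.6488, 0.0441], [0.5853, 0.0383], [0.5856, -0.0209], [0.6505, -0.0189]] [0.61755593 0.01063995]
slot [0.62086987 0.01050734]
stop top edge [[0.62660006 0.25631905]
 [0.56483565 0.25112447]] [0.59571785 0.25372176]
pad front top [[0.63917607 0.09374575]
 [0.58768299 0.08847432]] [0.61342953 0.09111003]
jaw front [0.61457216 0.07281694]
side housing [[0.5823, 0.0335], [0.6508, 0.0405], [0.6535, -0.0176], [0.5872, -0.0223]] [0.61843536 0.00849093]
side slot [0.62158417 0.01215457]
[[-0.     0.93   0.367]
 [ 0.002  0.367 -0.93 ]
 [-1.     0.    -0.002]]
```

```bash
cat > go.py <<'E'
# usage: go.py x y z yawdeg : shift/turn in move units from measured pose to tool-down pose, tool z at yaw
import sys
from h import *
from plant import ctrl
x,y,z,a=map(float,sys.argv[1:5]);s=ctrl.get_state();a=np.radians(a)
M=R.from_quat(s['tcp_rot']).as_matrix()
zt=np.array([np.cos(a),np.sin(a),0]);xt=np.array([0,0,-1.]);T=np.c_[xt,np.cross(zt,xt),zt]
d=np.array([x,y,z])-s['eef_pos']
print('t',round(s['time'],2),'pos',s['eef_pos'].round(4),'F',s['contact_force'].round(2),'op',round(s['opening'],3))
print('shift',(M.T@d/.3).round(4),'turn',(R.from_matrix(M.T@T).as_rotvec()/(np.pi/2)).round(4))
E
python3 go.py 0.43 -0.42 0.23 4.4; python3 go.py 0.602 -0.275 0.13 4.4
```

```text
t 0.1 pos [ 0.2476 -0.6273  0.2301] F [-0.41  0.03  0.29] op 0.998
shift [ 0.0013  0.8191 -0.4196] turn [-0.8096 -0.001  -0.001 ]
t 0.1 pos [ 0.2476 -0.6273  0.2301] F [-0.41  0.03  0.29] op 0.998
shift [ 0.3354  1.5297 -0.658 ] turn [-0.8096 -0.001  -0.001 ]
```

>>> play_rows(rows=[[100, [0.05, 0.14, -0.06], [-0.08, 0, 0]], [100, [0.05, 0.25, -0.11], [-0.16, 0, 0]], [100, [0.05, 0.37, -0.16], [-0.24, 0, 0]], [100, [0.05, 0.5, -0.21], [-0.32, 0, 0]], [100, [0.05, 0.62, -0.27], [-0.4, 0, 0]], [100, [0.05, 0.74, -0.32], [-0.48, 0, 0]], [100, [0.05, 0.86, -0.37], [-0.56, 0, 0]], [100, [0.05, 0.95, -0.42], [-0.64, 0, 0]], [100, [0.05, 1.0, -0.45], [-0.72, 0, 0]], [100, [0.05, 1.0, -0.45], [-0.81, 0, 0]]], force=60)

```text
time: 0.93
eef_pos: [0.4793, -0.3885, 0.2156]
tcp_rot: [-0.023, 0.707, 0.024, 0.707]
contact_force: [0.5, 0.8, 0.1]
opening: 0.997
```

```bash
python3 go.py 0.602 -0.275 0.12 4.4
```

```text
t 0.93 pos [ 0.4793 -0.3885  0.2156] F [0.49 0.78 0.1 ] op 0.997
shift [0.3195 0.3501 0.4329] turn [-0.007  -0.     -0.0013]
```

>>> play_rows(rows=[[100, [0.06, 0.07, 0.08], [0, 0, 0]], [100, [0.13, 0.15, 0.18], [0, 0, 0]], [100, [0.2, 0.22, 0.28], [-0.007, 0, 0]], [100, [0.26, 0.29, 0.36], [-0.007, 0, 0]], [100, [0.3, 0.33, 0.41], [-0.007, 0, 0]], [100, [0.32, 0.35, 0.433], [-0.007, 0, 0]], [100, [0.32, 0.35, 0.433], [-0.007, 0, 0]], [100, [0.32, 0.35, 0.433], [-0.007, 0, 0]]])

```text
time: 1.6
eef_pos: [0.6009, -0.2804, 0.1202]
tcp_rot: [-0.024, 0.707, 0.024, 0.706]
contact_force: [-0.4, -0.1, 0.3]
opening: 1.002
```

```bash
python3 go.py 0.602 -0.275 0.004 4.4; python3 - <<'E'
from h import *
from plant import cams
c=cams.read_camera('wrist');pickle.dump(c,open('w1.pkl','wb'))
V=c['view'];print('cam pos',(-V[:3,:3].T@V[:3,3]).round(4),'fwd',V[2,:3].round(3),c['fx'])
cv2.imwrite('pics/w1.png',c['color'][:,:,::-1])
im=c['color'];hsv=cv2.cvtColor(im,cv2.COLOR_RGB2HSV)
m=((hsv[...,0]<14)&(hsv[...,1]>110)&(hsv[...,2]>70)).astype(np.uint8)
for q in cv2.findContours(m,cv2.RETR_EXTERNAL,cv2.CHAIN_APPROX_NONE)[0]:
    if cv2.contourArea(q)>800: print(cv2.boundingRect(q),rect(plane(c,q[:,0,:].astype(float),.028)))
E
```

```text
t 1.6 pos [ 0.6009 -0.2804  0.1202] F [-0.37 -0.06  0.27] op 1.002
shift [0.3873 0.0179 0.0053] turn [-0.0065 -0.0006  0.    ]
cam pos [ 0.5966 -0.2124  0.263 ] fwd [ 0.017 -0.271 -0.962] 278.8916866505069
(289, 107, 65, 167) (array([ 0.60321057, -0.27617825]), 94.39224052429199, 149.55357360839844, 51.766632080078125)
(113, 98, 68, 106) (array([ 0.45283496, -0.24797226]), 82.1969985961914, 80.92027282714844, 52.8033447265625)
```

View pics/w1.png

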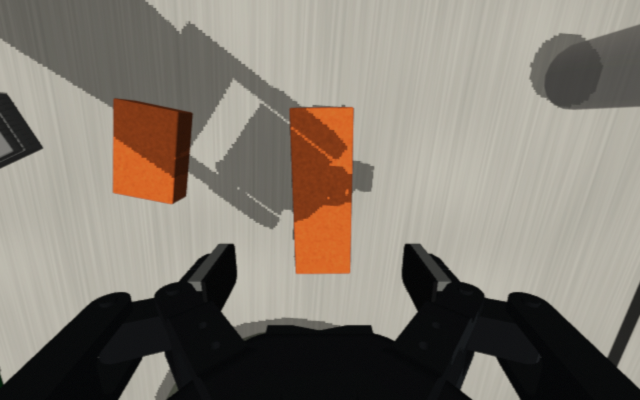

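The wrist picture shows the long stone (pixels 289–354, 107–274) centred between the open fingers, and the short stone clear to the left at 150,150. I'm descending.

>>> play_rows(rows=[[100, [0.08, 0.015, 0.005], [-0.006, 0, 0]], [100, [0.17, 0.015, 0.005], [-0.006, 0, 0]], [100, [0.26, 0.015, 0.005], [-0.006, 0, 0]], [100, [0.33, 0.015, 0.005], [-0.006, 0, 0]], [100, [0.37, 0.015, 0.005], [-0.006, 0, 0]], [100, [0.385, 0.015, 0.005], [-0.006, 0, 0]], [100, [0.385, 0.015, 0.005], [-0.006, 0, 0]], [100, [0.385, 0.015, 0.005], [-0.006, 0, 0]]])

```text
time: 2.32
eef_pos: [0.6032, -0.2769, 0.0066]
tcp_rot: [-0.027, 0.706, 0.026, 0.707]
contact_force: [0.2, -0.4, -0.4]
opening: 1.006
```

```bash
python3 go.py 0.6025 -0.2755 0.004 4.4
```

```text
t 2.32 pos [ 0.6032 -0.2769  0.0066] F [ 0.15 -0.42 -0.43] op 1.006
shift [ 0.0087  0.0049 -0.002 ] turn [-0.0014  0.0014  0.0011]
```

>>> play_rows(rows=[[100, [0.005, 0.004, -0.001], [0, 0, 0]], [50, [0.005, 0.004, -0.001], [0, 0, 0]], [30, [0.005, 0.004, -0.001], [0, 0, 0]], [30, [0.005, 0.004, -0.001], [0, 0, 0]], [30, [0.005, 0.004, -0.001], [0, 0, 0]], [30, [0.005, 0.004, -0.001], [0, 0, 0]], [30, [0.005, 0.004, -0.001], [0, 0, 0]], [30, [0.005, 0.004, -0.001], [0, 0, 0]], [30, [0.005, 0.004, -0.001], [0, 0, 0]], [30, [0.005, 0.004, -0.001], [0, 0, 0]]], force=60)

```text
time: 3.15
eef_pos: [0.603, -0.2748, 0.0046]
tcp_rot: [-0.027, 0.706, 0.026, 0.707]
contact_force: [0.6, 0.8, 5.8]
opening: 0.598
```

```bash
python3 go.py 0.6025 -0.2755 0.12 4.4
```

```text
t 3.15 pos [ 0.603  -0.2748  0.0046] F [0.64 0.77 5.8 ] op 0.598
shift [-0.3847 -0.0025 -0.0012] turn [-0.0009  0.0013  0.0008]
```

>>> play_rows(rows=[[30, [-0.05, 0, 0], [0, 0, 0]], [30, [-0.14, 0, 0], [0, 0, 0]], [30, [-0.24, 0, 0], [0, 0, 0]], [30, [-0.34, 0.03, 0], [0, 0, 0]], [30, [-0.41, 0.1, 0], [0, 0, 0]], [30, [-0.43, 0.21, 0.02], [0, 0, 0]], [30, [-0.43, 0.33, 0.03], [0, 0, 0]], [30, [-0.43, 0.45, 0.04], [0, 0, 0]], [30, [-0.43, 0.57, 0.05], [0, 0, 0]], [30, [-0.43, 0.69, 0.06], [0, 0, 0]]])

```text
time: 3.98
eef_pos: [0.6021, -0.0647, 0.1306]
tcp_rot: [-0.026, 0.708, 0.027, 0.705]
contact_force: [0.4, -0.1, -4.3]
opening: 0.595
```

```bash
python3 go.py 0.604 0.1760 0.12 5.0
```

```text
t 3.98 pos [ 0.6021 -0.0647  0.1306] F [ 0.42 -0.13 -4.3 ] op 0.595
shift [0.0362 0.7996 0.0666] turn [-0.0078 -0.0029 -0.0009]
```

>>> play_rows(rows=[[30, [0, 0.11, 0.01], [0, 0, 0]], [30, [0, 0.22, 0.02], [0, 0, 0]], [30, [0, 0.34, 0.03], [0, 0, 0]], [30, [0, 0.46, 0.04], [0, 0, 0]], [30, [0.01, 0.58, 0.05], [-0.004, 0, 0]], [30, [0.02, 0.69, 0.06], [-0.008, 0, 0]], [30, [0.03, 0.77, 0.065], [-0.008, 0, 0]], [30, [0.036, 0.8, 0.067], [-0.008, 0, 0]], [30, [0.036, 0.8, 0.067], [-0.008, 0, 0]], [30, [0.036, 0.8, 0.067], [-0.008, 0, 0]]])

```text
time: 4.82
eef_pos: [0.6051, 0.1737, 0.1202]
tcp_rot: [-0.032, 0.708, 0.031, 0.705]
contact_force: [-0.5, -1.0, -3.9]
opening: 0.592
```

```bash
python3 go.py 0.604 0.1760 0.12 5.0; python3 - <<'E'
from h import *
from plant import cams
for n in ('wrist','side'):
    c=cams.read_camera(n);pickle.dump(c,open(n+'2.pkl','wb'))
    cv2.imwrite(f'pics/{n}2.png',c['color'][:,:,::-1])
E
```

```text
t 4.82 pos [0.6051 0.1737 0.1202] F [-0.46 -0.97 -3.91] op 0.592
shift [ 0.0008  0.0081 -0.0031] turn [ 0.0011 -0.002   0.0007]
```

View pics/wrist2.png

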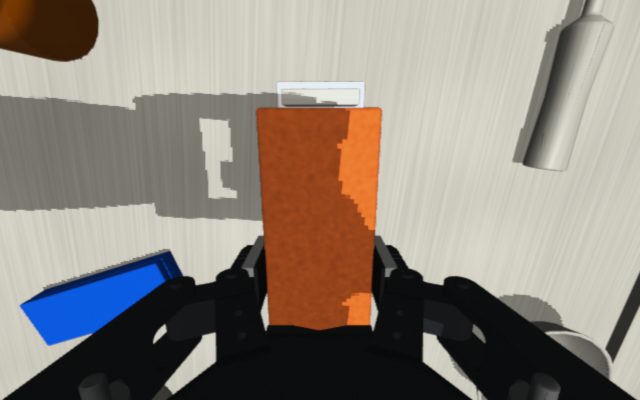

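```bash
python3 - <<'E'
from h import *
c=pickle.load(open('wrist2.pkl','rb'))
print('plate end',plane(c,[(276.5,82),(364.5,82)],.014))
im=c['color'].astype(int)
print('row87',im[92,270:370:4].tolist())
print('stone top far corners',plane(c,[(257,107.5),(382,107.5)],.1436))
print('stop back top',plane(c,[(281,88),(361,88)],.036),'stop front top',plane(c,[(281,106),(361,106)],.036))
E
```

```text
plate end [[0.56101892 0.26906243]
 [0.63369626 0.27556861]]
row87 [[192, 190, 179], [192, 190, 178], [227, 232, 235], [201, 200, 191], [201, 199, 189], [181, 179, 170], [198, 196, 185], [227, 225, 214], [229, 229, 220], [232, 231, 224], [231, 231, 224], [231, 232, 224], [231, 233, 226], [231, 233, 226], [231, 233, 227], [231, 234, 227], [231, 233, 227], [231, 234, 227], [231, 234, 228], [231, 235, 228], [231, 235, 228], [231, 235, 228], [227, 230, 222], [230, 237, 243], [205, 202, 190]]
stone top far corners [[0.57367334 0.24450606]
 [0.62435193 0.24905647]]
stop back top [[0.56804595 0.26272078]
 [0.62860769 0.2681461 ]] stop front top [[0.56873002 0.24973597]
 [0.63030145 0.25526346]]
```

```bash
python3 - <<'E'
import cv2
a=cv2.imread('pics/side2.png')[100:260,280:440]
b=cv2.imread('pics/wrist2.png')[70:130,240:400]
a=cv2.resize(a,None,fx=3.6,fy=3.6,interpolation=cv2.INTER_CUBIC)
cv2.imwrite('pics/c2.png',a)
E
```

```text
(no output)
```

View pics/c2.png

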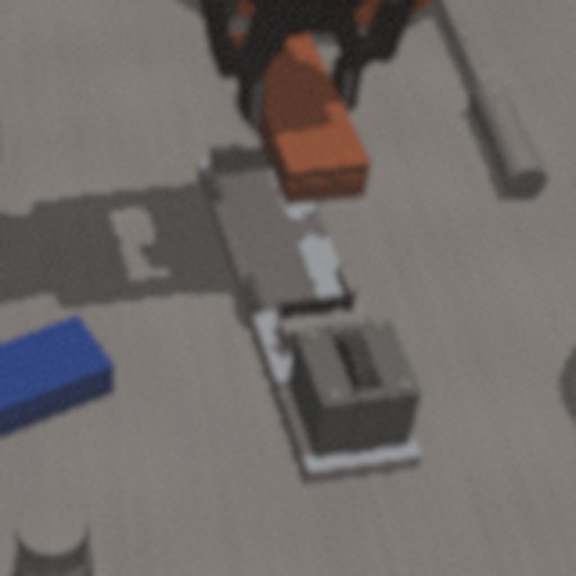

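Stone is over the bed: its far end shows at wrist row 107, the stop at rows 87–106 and the pad/jaw at the near end clear of it. Stone and holder axes agree to about 1 mm and under 1°. I'm lowering it.

>>> play_rows(rows=[[30, [0.05, 0, 0], [0, 0, 0]], [30, [0.11, 0, 0], [0, 0, 0]], [30, [0.17, 0, 0], [0, 0, 0]], [30, [0.22, 0, 0], [0, 0, 0]], [30, [0.26, 0, 0], [0, 0, 0]], [30, [0.28, 0, 0], [0, 0, 0]], [30, [0.29, 0, 0], [0, 0, 0]], [30, [0.29, 0, 0], [0, 0, 0]], [30, [0.29, 0, 0], [0, 0, 0]]])

```text
time: 5.67
eef_pos: [0.6071, 0.174, 0.0354]
tcp_rot: [-0.031, 0.706, 0.031, 0.707]
contact_force: [0.7, 0.5, -3.9]
opening: 0.594
```

```bash
python3 go.py 0.605 0.1745 0.0200 5.0
```

```text
t 5.67 pos [0.6071 0.174  0.0354] F [ 0.67  0.46 -3.91] op 0.594
shift [ 0.0514  0.0024 -0.007 ] turn [ 0.0002  0.001  -0.    ]
```

>>> play_rows(rows=[[30, [0.015, 0.002, -0.005], [0, 0, 0]], [30, [0.03, 0.002, -0.005], [0, 0, 0]], [30, [0.042, 0.002, -0.005], [0, 0, 0]], [30, [0.05, 0.002, -0.005], [0, 0, 0]], [30, [0.05, 0.002, -0.005], [0, 0, 0]], [30, [0.05, 0.002, -0.005], [0, 0, 0]]])

```text
time: 6.17
eef_pos: [0.6047, 0.1747, 0.0193]
tcp_rot: [-0.031, 0.707, 0.031, 0.706]
contact_force: [-0.1, 0.7, -4.1]
opening: 0.595
```

```bash
python3 go.py 0.6055 0.1745 0.0190 5.0
```

```text
t 6.17 pos [0.6047 0.1747 0.0193] F [-0.07  0.71 -4.09] op 0.595
shift [ 0.0011 -0.0008  0.0027] turn [ 0.0005 -0.0002  0.    ]
```

>>> play_rows(rows=[[30, [0.004, 0, 0.001], [0, 0, 0]], [30, [0.006, 0, 0.001], [0, 0, 0]], [30, [0.006, 0, 0.001], [0, 0, 0]], [30, [0.006, 0, 0.001], [0, 0, 0]]])

```text
time: 6.5
eef_pos: [0.6053, 0.1747, 0.0187]
tcp_rot: [-0.031, 0.706, 0.031, 0.707]
contact_force: [-3.7, -0.7, 2.2]
opening: 0.596
```

>>> play_rows(rows=[[66, [0.006, 0, 0.001], [0, 0, 0]], [75, [0.006, 0, 0.001], [0, 0, 0]], [85, [0.006, 0, 0.001], [0, 0, 0]], [90, [0.006, 0, 0.001], [0, 0, 0]], [90, [-0.03, 0, 0.001], [0, 0, 0]], [90, [-0.1, 0, 0.001], [0, 0, 0]], [90, [-0.2, 0, 0.001], [0, 0, 0]], [90, [-0.3, 0, 0.001], [0, 0, 0]], [90, [-0.36, 0, 0.001], [0, 0, 0]], [90, [-0.36, 0, 0.001], [0, 0, 0]]])

```text
time: 7.33
eef_pos: [0.6092, 0.1752, 0.1329]
tcp_rot: [-0.031, 0.702, 0.031, 0.711]
contact_force: [0.5, -0.6, 1.1]
opening: 0.897
```

```bash
python3 go.py 0.6195 0.0105 0.12 5.0;  python3 - <<'E'
from h import *
from plant import cams
c=cams.read_camera('wrist');pickle.dump(c,open('wrist3.pkl','wb'))
a=c['color'][:,:,::-1]
cs=cams.read_camera('side')
b=cv2.resize(cs['color'][100:240,310:430,::-1],None,fx=2,fy=2,interpolation=cv2.INTER_CUBIC)
o=np.zeros((600,800,3),np.uint8);o[:400,:640]=a;o[320:,:240]=b[:280]
cv2.imwrite('pics/c3.png',o)
E
```

```text
t 7.33 pos [0.6092 0.1752 0.1329] F [ 0.48 -0.63  1.09] op 0.897
shift [ 0.0426 -0.55   -0.0147] turn [ 0.0006  0.0076 -0.0003]
```

View pics/c3.png

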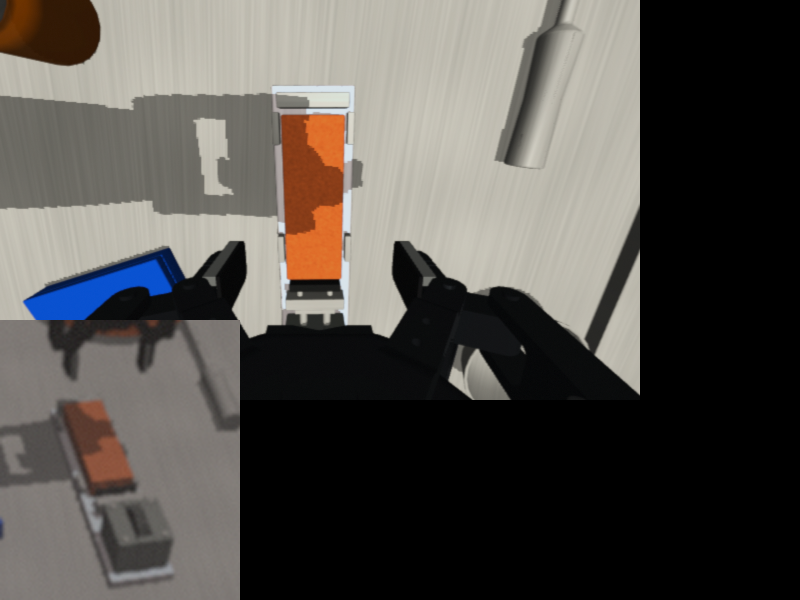

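```bash
python3 - <<'E'
from h import *
c=pickle.load(open('wrist3.pkl','rb'))
im=c['color'];hsv=cv2.cvtColor(im,cv2.COLOR_RGB2HSV)
m=((hsv[...,0]<16)&(hsv[...,1]>110)&(hsv[...,2]>70)).astype(np.uint8);m[:100]=0
q=max(cv2.findContours(m,cv2.RETR_EXTERNAL,cv2.CHAIN_APPROX_NONE)[0],key=cv2.contourArea)
print(rect(plane(c,q[:,0,:].astype(float),.042)))
col=[(v,im[v,312].tolist()) for v in list(range(86,118,2))+list(range(274,326,2))]
print(col)
yy=lambda v,z:ray(c,312,v,z)[:2].round(4)
print('plate end',yy(86,.014),'stop back',yy(94,.036),'stop front',yy(106,.036),'stone far',yy(114,.042),'near',yy(279,.042),'pad',yy(280,.030),yy(290,.03),'jaw',yy(291,.032))
E
```

```text
(array([0.60541516, 0.17311662]), 95.06061697006226, 148.84315490722656, 51.317771911621094)
[(86, [214, 225, 230]), (88, [217, 228, 234]), (90, [216, 227, 234]), (92, [186, 188, 184]), (94, [218, 220, 208]), (96, [218, 219, 209]), (98, [218, 221, 210]), (100, [218, 223, 211]), (102, [216, 215, 204]), (104, [217, 215, 204]), (106, [199, 197, 187]), (108, [126, 134, 139]), (110, [217, 227, 234]), (112, [206, 214, 222]), (114, [167, 133, 123]), (116, [221, 107, 41]), (274, [224, 112, 43]), (276, [223, 112, 43]), (278, [206, 99, 39]), (280, [29, 15, 10]), (282, [8, 8, 8]), (284, [15, 14, 14]), (286, [28, 29, 27]), (288, [27, 28, 26]), (290, [30, 29, 29]), (292, [53, 53, 49]), (294, [59, 59, 56]), (296, [60, 59, 55]), (298, [66, 65, 62]), (300, [174, 171, 160]), (302, [194, 190, 178]), (304, [193, 191, 179]), (306, [195, 192, 180]), (308, [192, 189, 178]), (310, [188, 185, 173]), (312, [193, 190, 178]), (314, [85, 85, 79]), (316, [41, 42, 40]), (318, [40, 41, 39]), (320, [40, 42, 39]), (322, [41, 42, 40]), (324, [41, 42, 40])]
plate end [0.5961 0.2719] stop back [0.5971 0.2635] stop front [0.5978 0.2543] stone far [0.5984 0.248 ] near [0.6107 0.099 ] pad [0.6112 0.0905] [0.6122 0.0792] jaw [0.6122 0.0794]
```

The stone lies flat between the guides (yaw 5.06° against the holder's 5.1°), with about 6 mm to the stop and clear of the pad. Closing the fingers and moving over the wheel.

>>> play_rows(rows=[[50, [0, -0.06, 0], [0, 0, 0]], [0, [0, -0.15, 0], [0, 0, 0]], [0, [0, -0.25, 0], [0, 0, 0]], [0, [0, -0.35, -0.005], [0, 0, 0]], [0, [0, -0.44, -0.01], [0, 0, 0]], [0, [0.03, -0.52, -0.012], [0, 0, 0]], [0, [0.06, -0.55, -0.012], [0, 0, 0]], [0, [0.09, -0.57, -0.012], [0, 0, 0]], [0, [0.1, -0.575, -0.012], [0, 0, 0]], [0, [0.1, -0.575, -0.012], [0, 0, 0]]], force=40)

```text
time: 8.27
eef_pos: [0.6153, 0.0033, 0.093]
tcp_rot: [-0.031, 0.708, 0.032, 0.705]
contact_force: [-1.1, 0.6, 0.1]
opening: -0.001
```

```bash
python3 go.py 0.6202 0.0025 0.085 5.0; python3 - <<'E'
from h import *
from plant import cams
c=cams.read_camera('wrist');pickle.dump(c,open('wrist4.pkl','wb'))
cv2.imwrite('pics/w4.png',c['color'][:,:,::-1])
c=cams.read_camera('top');pickle.dump(c,open('top4.pkl','wb'))
E
```

```text
t 8.27 pos [0.6153 0.0033 0.093 ] F [-1.07  0.56  0.12] op -0.001
shift [ 0.0266 -0.0041  0.0162] turn [ 0.0005 -0.003  -0.001 ]
```

View pics/w4.png

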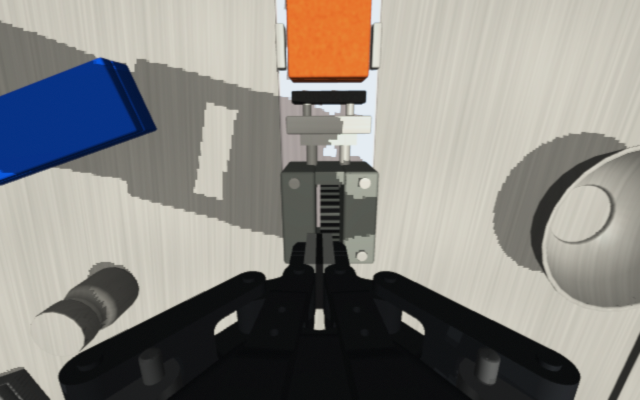

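```bash
python3 - <<'E'
from h import *
c=pickle.load(open('wrist4.pkl','rb'));im=c['color']
print('tcp px',proj(c,[[.6153,.0033,.093]]))
for r in (178,200,215): print(r,im[r,278:384:2].mean(1).astype(int).tolist() if 0 else im[r,278:384,1].astype(int)[::2].tolist())
print('col290',im[160:275:2,292,1].tolist());print('col330',im[60:240:2,335,1].tolist())
E
```

```text
tcp px [[318.59187962 247.28502189]]
178 [118, 93, 82, 90, 90, 89, 93, 106, 113, 100, 89, 90, 90, 89, 90, 90, 90, 85, 68, 88, 90, 89, 90, 91, 90, 90, 90, 89, 90, 122, 144, 169, 169, 121, 143, 170, 170, 171, 170, 170, 136, 105, 164, 225, 217, 187, 171, 169, 169, 158, 157, 196, 198]
200 [115, 110, 75, 87, 89, 88, 89, 88, 88, 88, 88, 89, 88, 89, 89, 89, 89, 85, 65, 98, 157, 111, 78, 78, 78, 78, 78, 78, 78, 77, 74, 37, 34, 64, 86, 90, 90, 90, 89, 89, 89, 89, 88, 89, 88, 89, 88, 88, 89, 88, 187, 201, 205]
215 [114, 113, 80, 85, 88, 88, 89, 89, 89, 88, 89, 88, 88, 89, 89, 90, 88, 85, 67, 88, 157, 111, 76, 77, 76, 77, 78, 76, 77, 77, 75, 40, 36, 69, 87, 88, 89, 88, 88, 88, 89, 89, 87, 87, 88, 88, 87, 88, 84, 136, 200, 205, 202]
col290 [153, 56, 46, 46, 48, 47, 71, 87, 90, 106, 123, 120, 120, 120, 109, 89, 89, 89, 88, 89, 88, 88, 89, 89, 88, 89, 89, 89, 88, 88, 89, 88, 88, 88, 88, 87, 88, 88, 88, 88, 88, 88, 86, 67, 54, 45, 28, 20, 17, 14, 13, 14, 14, 12, 15, 13, 13, 14]
col330 [118, 118, 117, 120, 121, 120, 121, 122, 86, 32, 28, 112, 234, 236, 235, 142, 31, 31, 32, 31, 31, 26, 138, 236, 236, 235, 202, 164, 161, 135, 132, 131, 131, 131, 128, 124, 118, 121, 132, 135, 230, 234, 228, 170, 188, 234, 230, 223, 205, 162, 145, 48, 46, 47, 46, 49, 100, 95, 95, 94, 89, 88, 74, 33, 70, 21, 51, 68, 16, 43, 78, 19, 23, 89, 49, 22, 51, 100, 34, 24, 70, 81, 15, 35, 79, 21, 29, 78, 25, 45]
```

```bash
python3 - <<'E'
from h import *
c=pickle.load(open('wrist4.pkl','rb'))
a=plane(c,[(283,172),(377,172),(282.5,200),(378,200),(372,264)],.064);print(a.round(4))
print('mid front',a[:2].mean(0),'mid row200',a[2:4].mean(0),'wheel col',plane(c,[(329.5,200)],.070),'stop-edge')
u=np.array([-.0889,.996]); print('front edge + 32 back',a[:2].mean(0)-.032*u)
# pad/jaw/stone along col 335
for n,v,z in [('stone end',80,.042),('stone end bottomish',77,.042),('pad front',91,.030),('pad back',102.5,.030),('jaw front',115,.032),('jaw back',133,.032)]:
    print(n,ray(c,335,v,z)[:2].round(4), 'hold y', round(float((ray(c,335,v,z)[:2]-(a[:2].mean(0)-.032*u))@u*1000-150),1))
E
```

```text
[[ 0.5897  0.0386]
 [ 0.6481  0.0438]
 [ 0.5904  0.0204]
 [ 0.6513  0.0259]
 [ 0.6538 -0.0195]]
mid front [0.61888395 0.04120361] mid row200 [0.620841   0.02317108] wheel col [[0.62003098 0.02480119]] stop-edge
front edge + 32 back [0.62172875 0.00933161]
stone end [0.6173 0.0974] hold y -61.9
stone end bottomish [0.6171 0.0991] hold y -60.1
pad front [0.6185 0.092 ] hold y -67.4
pad back [0.6192 0.0845] hold y -74.9
jaw front [0.62   0.0761] hold y -83.3
jaw back [0.6213 0.0639] hold y -95.6
```

The wrist view shows the wheel (cols 319–339, rows 184–240), free pad (rows 91–102), jaw (115–133) and stone end (80). The pad's free gap to the jaw is about 8 mm. Next I feel for the crown.

>>> play_rows(rows=[[0, [0.015, -0.006, 0.01], [0, 0, 0]], [0, [0.03, -0.006, 0.021], [0, 0, 0]], [0, [0.045, -0.006, 0.021], [0, 0, 0]], [0, [0.05, -0.006, 0.021], [0, 0, 0]], [0, [0.05, -0.006, 0.021], [0, 0, 0]], [0, [0.05, -0.006, 0.021], [0, 0, 0]], [0, [0.05, -0.006, 0.021], [0, 0, 0]]])

```text
time: 8.95
eef_pos: [0.6235, 0.0013, 0.0809]
tcp_rot: [-0.031, 0.706, 0.031, 0.707]
contact_force: [0.4, -0.2, 0.6]
opening: 0.007
```

```bash
python3 go.py 0.6217 0.002 0.076 5.0
```

```text
t 8.95 pos [0.6235 0.0013 0.0809] F [ 0.4  -0.21  0.61] op 0.007
shift [ 0.0163  0.0028 -0.0056] turn [0.0005 0.0002 0.    ]
```

>>> play_rows(rows=[[0, [0.008, 0.002, -0.005], [0, 0, 0]], [0, [0.012, 0.002, -0.005], [0, 0, 0]], [0, [0.012, 0.002, -0.005], [0, 0, 0]], [0, [0.012, 0.002, -0.005], [0, 0, 0]], [0, [0.012, 0.002, -0.005], [0, 0, 0]]])

```text
time: 9.37
eef_pos: [0.6219, 0.0017, 0.0772]
tcp_rot: [-0.031, 0.706, 0.031, 0.706]
contact_force: [0.4, 0.3, -0.4]
opening: 0.004
```

>>> play_rows(rows=[[0, [0.002, 0, 0], [0, 0, 0]], [0, [0.004, 0, 0], [0, 0, 0]], [0, [0.004, 0, 0], [0, 0, 0]], [0, [0.004, 0, 0], [0, 0, 0]]])

```text
time: 9.7
eef_pos: [0.6218, 0.0018, 0.0759]
tcp_rot: [-0.031, 0.706, 0.031, 0.706]
contact_force: [0.8, -0.5, 0.3]
opening: 0.0
```

>>> play_rows(rows=[[0, [0.002, 0, 0], [0, 0, 0]], [0, [0.004, 0, 0], [0, 0, 0]], [0, [0.004, 0, 0], [0, 0, 0]]])

```text
time: 9.95
eef_pos: [0.6217, 0.0018, 0.0746]
tcp_rot: [-0.031, 0.707, 0.031, 0.706]
contact_force: [0.8, 0.3, -0.0]
opening: -0.004
```

>>> play_rows(rows=[[0, [0.002, 0, 0], [0, 0, 0]], [0, [0.004, 0, 0], [0, 0, 0]], [0, [0.004, 0, 0], [0, 0, 0]]])

```text
time: 10.2
eef_pos: [0.6219, 0.0018, 0.0736]
tcp_rot: [-0.031, 0.706, 0.031, 0.706]
contact_force: [-0.4, 0.3, 1.3]
opening: 0.002
```

>>> play_rows(rows=[[0, [0.002, 0, 0], [0, 0, 0]], [0, [0.003, 0, 0], [0, 0, 0]], [0, [0.003, 0, 0], [0, 0, 0]]])

```text
time: 10.45
eef_pos: [0.622, 0.0018, 0.0732]
tcp_rot: [-0.031, 0.706, 0.031, 0.706]
contact_force: [-1.7, 1.1, 3.7]
opening: 0.001
```

>>> play_rows(rows=[[0, [0.002, 0, 0], [0, 0, 0]], [0, [0.004, 0, 0], [0, 0, 0]], [0, [0.004, 0, 0], [0, 0, 0]], [0, [0.004, 0, 0], [0, 0, 0]]])

```text
time: 10.78
eef_pos: [0.6222, 0.0017, 0.0727]
tcp_rot: [-0.031, 0.706, 0.031, 0.707]
contact_force: [-2.5, -0.4, 6.6]
opening: -0.001
```

>>> play_rows(rows=[[0, [0.002, 0, 0], [0, 0, 0]], [0, [0.002, 0.004, 0], [0, 0, 0]], [0, [0.002, 0.008, 0], [0, 0, 0]], [0, [0.002, 0.012, 0], [0, 0, 0]], [0, [0.002, 0.016, 0], [0, 0, 0]], [0, [0.002, 0.02, 0], [0, 0, 0]]])

```text
time: 11.28
eef_pos: [0.6218, 0.0064, 0.0725]
tcp_rot: [-0.032, 0.706, 0.03, 0.707]
contact_force: [-3.2, -2.5, 8.1]
opening: 0.005
```

```bash
cat > gap.py <<'E'
from h import *
from plant import cams,ctrl
import sys
c=cams.read_camera('wrist');im=c['color']
if len(sys.argv)>1: cv2.imwrite(f'pics/{sys.argv[1]}.png',im[:,:,::-1])
O=np.array([.6217,.0095]);u=np.array([-.0889,.996]);e=np.array([.996,.0889])
P=lambda hx,hy,z:np.r_[O+u*(hy+150)/1000+e*hx/1000,z]
def prof(hx,z,lo=-100,hi=-45):
    ys=np.arange(lo,hi,.25);px=proj(c,[P(hx,y,z) for y in ys]).astype(np.float32)
    s=cv2.remap(im,px[None,:,0],px[None,:,1],cv2.INTER_LINEAR,borderMode=cv2.BORDER_CONSTANT)[0].astype(int)
    return ys,s
for hx in (2,14,-14):
    ys,s=prof(hx,.030);r=s[:,0]-s[:,2]
    st=ys[(r>70)]; dk=(s.sum(1)<150)&(r<30);g=s.sum(1)
    # stone end (viewed at z .030 -> correct to .042 below)
    ys2,s2=prof(hx,.042);st=ys2[(s2[:,0]-s2[:,2])>70]
    # dark pad runs
    b=[];i=0
    while i<len(dk):
        if dk[i]:
            j=i
            while j<len(dk) and dk[j]: j+=1
            if j-i>=12: b.append((ys[i],ys[j-1]))
            i=j
        i+=1
    g3=prof(hx,.032)[1].sum(1);dg=np.diff(g3);k=[(round(ys[i],1),int(dg[i])) for i in range(1,len(dg)-1) if abs(dg[i])>45 and abs(dg[i])>=abs(dg[i-1]) and abs(dg[i])>=abs(dg[i+1])]
    print(hx,'stone',st.min() if len(st) else None,'dark',b,'edges.032',k)
s=ctrl.get_state();print(s['eef_pos'].round(4),s['contact_force'].round(1),round(s['time'],2))
E
python3 gap.py
```

```text
2 stone -60.25 dark [(np.float64(-74.25), np.float64(-66.75))] edges.032 [(np.float64(-77.8), 48), (np.float64(-75.5), -141), (np.float64(-66.8), 114), (np.float64(-66.0), 117), (np.float64(-62.2), -120), (np.float64(-58.8), 54)]
14 stone -60.5 dark [(np.float64(-73.75), np.float64(-66.75))] edges.032 [(np.float64(-95.5), -76), (np.float64(-82.8), 58), (np.float64(-75.0), -119), (np.float64(-74.8), -119), (np.float64(-66.8), 92), (np.float64(-66.0), 148), (np.float64(-62.2), -122), (np.float64(-58.8), 49)]
-14 stone -60.5 dark [(np.float64(-74.25), np.float64(-66.75))] edges.032 [(np.float64(-74.8), -61), (np.float64(-66.8), 133), (np.float64(-66.0), 94), (np.float64(-62.0), -128), (np.float64(-58.8), 53)]
[0.6217 0.0066 0.0725] [-4.6 -2.7  9.7] 11.33
```

>>> play_rows(rows=[[0, [-0.001, 0.004, -0.002], [0, 0, 0]], [0, [-0.001, 0.009, -0.002], [0, 0, 0]], [0, [-0.001, 0.014, -0.002], [0, 0, 0]], [0, [-0.001, 0.019, -0.002], [0, 0, 0]], [0, [-0.001, 0.024, -0.002], [0, 0, 0]], [0, [-0.001, 0.029, -0.002], [0, 0, 0]]])

```text
time: 11.83
eef_pos: [0.6208, 0.0151, 0.0727]
tcp_rot: [-0.032, 0.706, 0.03, 0.707]
contact_force: [-2.1, -3.3, 7.5]
opening: 0.0
```

```bash
python3 gap.py
```

```text
2 stone -60.25 dark [(np.float64(-72.25), np.float64(-65.0))] edges.032 [(np.float64(-80.8), 52), (np.float64(-80.5), 52), (np.float64(-72.5), -78), (np.float64(-64.2), 162), (np.float64(-61.5), -128), (np.float64(-60.8), -69), (np.float64(-59.2), 56), (np.float64(-59.0), 56)]
14 stone -60.5 dark [(np.float64(-71.5), np.float64(-64.75))] edges.032 [(np.float64(-75.2), 48), (np.float64(-72.8), -103), (np.float64(-72.5), -103), (np.float64(-64.2), 111), (np.float64(-61.5), -127), (np.float64(-60.8), -67), (np.float64(-59.2), 49)]
-14 stone -60.5 dark [(np.float64(-72.25), np.float64(-64.75))] edges.032 [(np.float64(-72.8), -54), (np.float64(-64.2), 110), (np.float64(-62.5), 48), (np.float64(-61.5), -121), (np.float64(-59.2), 54)]
[0.6208 0.0153 0.0727] [-2.7 -2.7  7.7] 11.88
```

>>> play_rows(rows=[[0, [-0.012, 0, 0.001], [0, 0, 0]], [0, [-0.015, -0.01, 0.002], [0, 0, 0]], [0, [-0.015, -0.035, 0.002], [0, 0, 0]], [0, [-0.015, -0.05, 0.002], [0, 0, 0]], [0, [-0.013, -0.05, 0.002], [0, 0, 0]], [0, [-0.008, -0.05, 0.002], [0, 0, 0]], [0, [-0.004, -0.05, 0.002], [0, 0, 0]], [0, [-0.002, -0.05, 0.002], [0, 0, 0]], [0, [-0.002, -0.05, 0.002], [0, 0, 0]], [0, [-0.002, -0.05, 0.002], [0, 0, 0]]])

```text
time: 12.72
eef_pos: [0.622, 0.001, 0.0728]
tcp_rot: [-0.032, 0.707, 0.031, 0.706]
contact_force: [-3.7, -2.2, 5.5]
opening: 0.0
```

>>> play_rows(rows=[[0, [0.003, 0, -0.003], [0, 0, 0]], [0, [0.003, 0.003, -0.003], [0, 0, 0]], [0, [0.003, 0.009, -0.003], [0, 0, 0]], [0, [0.003, 0.016, -0.003], [0, 0, 0]], [0, [0.003, 0.023, -0.003], [0, 0, 0]], [0, [0.003, 0.03, -0.003], [0, 0, 0]], [0, [0.003, 0.037, -0.003], [0, 0, 0]], [0, [0.003, 0.044, -0.004], [0, 0, 0]], [0, [0.003, 0.051, -0.004], [0, 0, 0]], [0, [0.003, 0.055, -0.004], [0, 0, 0]]])

```text
time: 13.55
eef_pos: [0.6204, 0.017, 0.0728]
tcp_rot: [-0.032, 0.705, 0.031, 0.707]
contact_force: [-1.2, -2.7, 5.7]
opening: -0.001
```

```bash
python3 gap.py
```

```text
2 stone -60.25 dark [(np.float64(-68.25), np.float64(-60.25))] edges.032 [(np.float64(-76.8), 52), (np.float64(-69.0), -85), (np.float64(-59.5), 61)]
14 stone -60.25 dark [(np.float64(-67.75), np.float64(-60.25))] edges.032 [(np.float64(-73.2), 48), (np.float64(-68.8), -128), (np.float64(-68.2), -90), (np.float64(-59.5), 49), (np.float64(-59.2), 49)]
-14 stone -60.25 dark [(np.float64(-68.5), np.float64(-60.5))] edges.032 [(np.float64(-68.8), -60), (np.float64(-59.5), 60)]
[0.6204 0.0172 0.0727] [-2.5 -2.4  7. ] 13.6
```

>>> play_rows(rows=[[0, [-0.012, 0, 0.001], [0, 0, 0]], [0, [-0.015, -0.01, 0.002], [0, 0, 0]], [0, [-0.015, -0.035, 0.002], [0, 0, 0]], [0, [-0.015, -0.055, 0.002], [0, 0, 0]], [0, [-0.013, -0.055, 0.002], [0, 0, 0]], [0, [-0.008, -0.055, 0.001], [0, 0, 0]], [0, [-0.004, -0.055, 0.001], [0, 0, 0]], [0, [-0.001, -0.055, 0.001], [0, 0, 0]], [0, [-0.001, -0.055, 0.001], [0, 0, 0]], [0, [-0.001, -0.055, 0.001], [0, 0, 0]]])

```text
time: 14.43
eef_pos: [0.6214, 0.0007, 0.0726]
tcp_rot: [-0.032, 0.706, 0.031, 0.706]
contact_force: [-2.7, -2.6, 7.1]
opening: 0.002
```

>>> play_rows(rows=[[0, [0.002, 0, -0.001], [0, 0, 0]], [0, [0.002, 0.003, -0.001], [0, 0, 0]], [0, [0.002, 0.009, -0.001], [0, 0, 0]], [0, [0.002, 0.016, -0.001], [0, 0, 0]], [0, [0.003, 0.023, -0.002], [0, 0, 0]], [0, [0.003, 0.03, -0.002], [0, 0, 0]], [0, [0.003, 0.037, -0.002], [0, 0, 0]], [0, [0.003, 0.044, -0.003], [0, 0, 0]], [0, [0.003, 0.051, -0.003], [0, 0, 0]], [0, [0.003, 0.055, -0.003], [0, 0, 0]]])

```text
time: 15.27
eef_pos: [0.6198, 0.0166, 0.0725]
tcp_rot: [-0.032, 0.706, 0.03, 0.707]
contact_force: [-2.1, -3.5, 8.6]
opening: -0.002
```

```bash
python3 gap.py
```

```text
2 stone -58.75 dark [(np.float64(-66.25), np.float64(-58.5))] edges.032 [(np.float64(-67.5), -79), (np.float64(-67.0), -88), (np.float64(-58.0), 63)]
14 stone -58.75 dark [(np.float64(-65.75), np.float64(-58.5))] edges.032 [(np.float64(-72.8), 77), (np.float64(-66.8), -129), (np.float64(-58.0), 51)]
-14 stone -59.0 dark [(np.float64(-66.5), np.float64(-58.5))] edges.032 [(np.float64(-66.8), -62), (np.float64(-58.2), 65)]
[0.6198 0.0168 0.0725] [-2.7 -2.8  7.8] 15.32
```

>>> play_rows(rows=[[0, [-0.012, 0, 0.001], [0, 0, 0]], [0, [-0.015, -0.01, 0.002], [0, 0, 0]], [0, [-0.015, -0.035, 0.002], [0, 0, 0]], [0, [-0.015, -0.055, 0.003], [0, 0, 0]], [0, [-0.013, -0.055, 0.003], [0, 0, 0]], [0, [-0.008, -0.055, 0.003], [0, 0, 0]], [0, [-0.005, -0.055, 0.003], [0, 0, 0]], [0, [-0.002, -0.055, 0.003], [0, 0, 0]], [0, [-0.002, -0.055, 0.003], [0, 0, 0]], [0, [-0.002, -0.055, 0.003], [0, 0, 0]]])

```text
time: 16.15
eef_pos: [0.6211, 0.0004, 0.0724]
tcp_rot: [-0.032, 0.707, 0.031, 0.706]
contact_force: [-3.3, -3.2, 7.7]
opening: -0.0
```

>>> play_rows(rows=[[0, [0.001, 0, -0.002], [0, 0, 0]], [0, [0.001, 0.003, -0.002], [0, 0, 0]], [0, [0.001, 0.009, -0.002], [0, 0, 0]], [0, [0.001, 0.016, -0.002], [0, 0, 0]], [0, [0.001, 0.023, -0.003], [0, 0, 0]], [0, [0.002, 0.03, -0.003], [0, 0, 0]], [0, [0.002, 0.037, -0.003], [0, 0, 0]], [0, [0.002, 0.044, -0.004], [0, 0, 0]], [0, [0.002, 0.051, -0.004], [0, 0, 0]], [0, [0.002, 0.055, -0.004], [0, 0, 0]]])

```text
time: 16.98
eef_pos: [0.6195, 0.0166, 0.0725]
tcp_rot: [-0.032, 0.706, 0.03, 0.707]
contact_force: [-2.8, -3.6, 8.6]
opening: 0.0
```

```bash
python3 gap.py w5; python3 - <<'E'
import cv2
a=cv2.imread('pics/w5.png')[50:200,250:400]
cv2.imwrite('pics/w5c.png',cv2.resize(a,None,fx=4,fy=4,interpolation=cv2.INTER_CUBIC))
E
```

```text
2 stone -55.0 dark [(np.float64(-62.5), np.float64(-54.25))] edges.032 [(np.float64(-67.5), 59), (np.float64(-63.2), -132), (np.float64(-54.0), 54)]
14 stone -55.0 dark [(np.float64(-61.75), np.float64(-54.25))] edges.032 [(np.float64(-81.5), -86), (np.float64(-62.8), -123), (np.float64(-62.0), -59), (np.float64(-54.2), 47)]
-14 stone -55.25 dark [(np.float64(-62.5), np.float64(-54.5))] edges.032 [(np.float64(-63.5), -47), (np.float64(-54.0), 61)]
[0.6195 0.0168 0.0725] [-2.5 -3.2  8.5] 17.03
```

View pics/w5c.png

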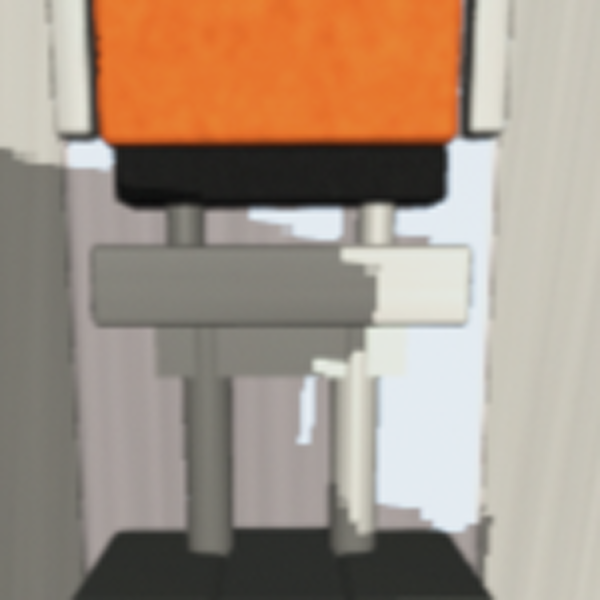

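The crop shows the pad against the stone end (stone edge at crop row 142), with a pad-to-jaw gap of about 6 mm (rows 207–245). That means about 2 mm of compression, and the stone is at or near the stop. I'll use short strokes from here.

>>> play_rows(rows=[[0, [-0.012, 0, 0.001], [0, 0, 0]], [0, [-0.015, -0.01, 0.002], [0, 0, 0]], [0, [-0.015, -0.035, 0.002], [0, 0, 0]], [0, [-0.015, -0.055, 0.002], [0, 0, 0]], [0, [-0.013, -0.055, 0.002], [0, 0, 0]], [0, [-0.008, -0.055, 0.002], [0, 0, 0]], [0, [-0.005, -0.055, 0.002], [0, 0, 0]], [0, [-0.002, -0.055, 0.002], [0, 0, 0]], [0, [-0.002, -0.055, 0.002], [0, 0, 0]], [0, [-0.002, -0.055, 0.002], [0, 0, 0]]])

```text
time: 17.87
eef_pos: [0.6205, 0.0003, 0.0723]
tcp_rot: [-0.032, 0.707, 0.031, 0.706]
contact_force: [-3.8, -3.4, 8.3]
opening: 0.003
```

```bash
python3 gap.py
```

```text
2 stone -55.0 dark [(np.float64(-63.0), np.float64(-53.25))] edges.032 [(np.float64(-84.5), 88), (np.float64(-81.5), -73), (np.float64(-80.2), 62), (np.float64(-68.2), 60), (np.float64(-68.0), 60), (np.float64(-64.0), -152), (np.float64(-63.5), -120), (np.float64(-52.5), 54)]
14 stone -55.0 dark [(np.float64(-61.5), np.float64(-53.25))] edges.032 [(np.float64(-95.2), -50), (np.float64(-89.2), 78), (np.float64(-81.2), -65), (np.float64(-80.0), 55), (np.float64(-62.5), -122), (np.float64(-52.8), 49)]
-14 stone -55.0 dark [(np.float64(-62.0), np.float64(-53.5))] edges.032 [(np.float64(-79.0), 91), (np.float64(-68.8), -54), (np.float64(-63.0), -107), (np.float64(-53.2), 48), (np.float64(-53.0), 48)]
[6.205e-01 3.000e-04 7.240e-02] [-3.9 -3.5  7.9] 17.92
```

>>> play_rows(rows=[[0, [0.001, 0, -0.002], [0, 0, 0]], [0, [0.002, 0.003, -0.003], [0, 0, 0]], [0, [0.002, 0.009, -0.003], [0, 0, 0]], [0, [0.002, 0.015, -0.003], [0, 0, 0]], [0, [0.002, 0.021, -0.003], [0, 0, 0]], [0, [0.002, 0.025, -0.003], [0, 0, 0]], [0, [0.002, 0.027, -0.003], [0, 0, 0]], [0, [0.002, 0.027, -0.003], [0, 0, 0]]])

```text
time: 18.58
eef_pos: [0.6197, 0.008, 0.0725]
tcp_rot: [-0.032, 0.706, 0.03, 0.707]
contact_force: [-3.4, -3.8, 8.7]
opening: -0.001
```

```bash
python3 gap.py w6
```

```text
2 stone -54.75 dark [(np.float64(-62.5), np.float64(-53.5))] edges.032 [(np.float64(-75.0), 69), (np.float64(-66.5), 57), (np.float64(-63.8), -126), (np.float64(-63.5), -126), (np.float64(-53.0), 60)]
14 stone -54.75 dark [(np.float64(-61.5), np.float64(-53.75))] edges.032 [(np.float64(-83.2), 75), (np.float64(-79.5), -96), (np.float64(-78.5), 70), (np.float64(-67.2), -46), (np.float64(-62.5), -138), (np.float64(-53.0), 51)]
-14 stone -55.0 dark [(np.float64(-61.75), np.float64(-53.75))] edges.032 [(np.float64(-71.2), 82), (np.float64(-67.2), -57), (np.float64(-62.8), -98), (np.float64(-53.0), 61)]
[0.6197 0.008  0.0724] [-3.4 -3.3  8.8] 18.63
```

>>> play_rows(rows=[[0, [-0.015, 0, 0.003], [0, 0, 0]], [0, [-0.05, 0, 0.003], [0, 0, 0]], [0, [-0.09, 0.03, 0.003], [0, 0, 0]], [0, [-0.09, 0.1, 0], [0, 0, 0]], [0, [-0.09, 0.12, -0.01], [0, 0, 0]], [0, [-0.09, 0.12, -0.01], [0, 0, 0]], [0, [-0.09, 0.12, -0.01], [0, 0, 0]], [0, [-0.09, 0.12, -0.01], [0, 0, 0]]])

```text
time: 19.3
eef_pos: [0.6123, 0.0448, 0.0969]
tcp_rot: [-0.031, 0.707, 0.031, 0.706]
contact_force: [0.2, -0.7, 0.8]
opening: 0.002
```

```bash
python3 gap.py w7; python3 - <<'E'
import cv2
a=cv2.imread('pics/w7.png')[60:260,220:420]
cv2.imwrite('pics/w7c.png',cv2.resize(a,None,fx=3,fy=3,interpolation=cv2.INTER_CUBIC))
E
```

```text
2 stone -54.25 dark [(np.float64(-62.25), np.float64(-55.5))] edges.032 [(np.float64(-68.8), -74), (np.float64(-68.5), -74), (np.float64(-66.2), 72), (np.float64(-63.5), -66)]
14 stone -54.5 dark [(np.float64(-62.25), np.float64(-55.75))] edges.032 [(np.float64(-68.8), -68), (np.float64(-67.2), 57), (np.float64(-63.5), -94), (np.float64(-54.8), 53)]
-14 stone -54.25 dark [(np.float64(-63.0), np.float64(-55.75))] edges.032 []
[0.6124 0.0446 0.0969] [-0.1 -0.7 -0.5] 19.35
```

View pics/w7c.png

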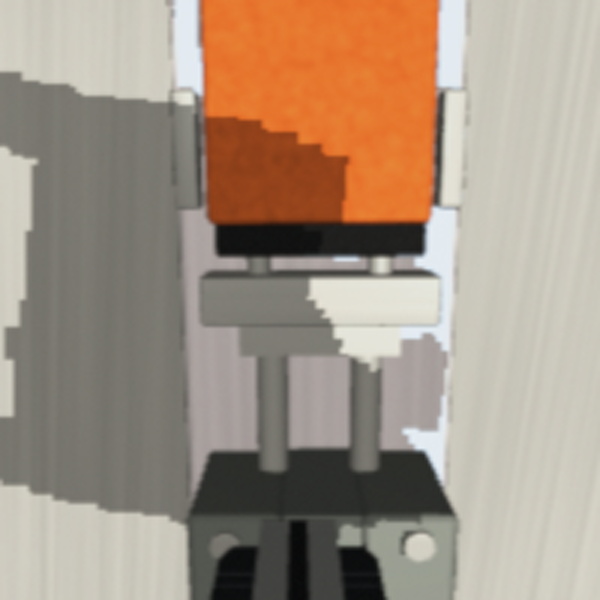

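```bash
python3 - <<'E'
from h import *
from plant import cams
O=np.array([.6217,.0095]);u=np.array([-.0889,.996])
c=cams.read_camera('wrist')
V=c['view'];print('cam',(-V[:3,:3].T@V[:3,3]).round(3))
H=lambda r,z,cc=300:round(float((ray(c,cc/3+220-.33,r/3+60-.33,z)[:2]-O)@u*1000-150),2)
print('stone',H(222,.042),'padback',H(255,.030),'jf 272@.032',H(272,.032),'278@.032',H(278,.032),'272@.014',H(272,.014),'rear',H(325,.032))
im=c['color'];x=[int(v) for v in im[130:172,325].sum(1)];print(x)
c5=pickle.load(open('wrist4.pkl','rb'))
H4=lambda r,z,cc=305:round(float((ray(c5,cc,r,z)[:2]-O)@u*1000-150),2)
print([int(v) for v in c5['color'][86:140,300].sum(1)])
c=c5;print('free: padfront',H4(91,.03),'padback',H4(102.5,.03),'jf',H4(115,.032),'jr',H4(133,.032))
E
```

```text
cam [0.607 0.113 0.24 ]
stone -54.68 padback -63.13 jf 272@.032 -67.09 278@.032 -68.55 272@.014 -68.91 rear -80.21
[245, 243, 227, 171, 78, 53, 54, 53, 51, 54, 55, 56, 56, 79, 259, 519, 513, 505, 488, 391, 221, 233, 361, 486, 655, 668, 664, 662, 641, 572, 557, 526, 387, 361, 358, 352, 346, 328, 305, 360, 366, 367]
[704, 705, 704, 693, 594, 209, 92, 95, 95, 92, 92, 93, 94, 93, 93, 78, 46, 64, 229, 456, 474, 476, 477, 478, 477, 477, 477, 477, 476, 453, 376, 402, 404, 403, 400, 398, 395, 393, 394, 393, 392, 389, 386, 384, 381, 380, 362, 309, 343, 417, 426, 426, 426, 426]
free: padfront -67.56 padback -75.09 jf -83.5 jr -95.77
```

```bash
python3 go.py 0.614 0.0185 0.093 5.0
```

```text
t 19.4 pos [0.6125 0.0445 0.0969] F [-0.33  0.07  0.14] op -0.003
shift [ 0.013  -0.0866 -0.0026] turn [ 0.0002 -0.0004  0.    ]
```

>>> play_rows(rows=[[0, [0.005, -0.03, -0.002], [0, 0, 0]], [0, [0.01, -0.065, -0.002], [0, 0, 0]], [0, [0.013, -0.085, -0.002], [0, 0, 0]], [0, [0.013, -0.087, -0.002], [0, 0, 0]], [0, [0.013, -0.087, -0.002], [0, 0, 0]], [0, [0.013, -0.087, -0.002], [0, 0, 0]]])

```text
time: 19.9
eef_pos: [0.6143, 0.0185, 0.0933]
tcp_rot: [-0.031, 0.706, 0.031, 0.706]
contact_force: [-0.6, 0.1, -0.5]
opening: 0.002
```

```bash
cat > cmp.py <<'E'
from h import *
from plant import cams,ctrl
print(ctrl.get_state()['eef_pos'].round(4))
c=cams.read_camera('wrist');c4=pickle.load(open('wrist4.pkl','rb'));cv2.imwrite('pics/w8.png',c['color'][:,:,::-1])
O=np.array([.6217,.0095]);u=np.array([-.0889,.996]);e=np.array([.996,.0889])
def prof(c,hx,z,lo,hi):
    ys=np.arange(lo,hi,.2);P=[np.r_[O+u*(y+150)/1000+e*hx/1000,z] for y in ys]
    px=proj(c,P).astype(np.float32)
    return ys,cv2.remap(c['color'],px[None,:,0],px[None,:,1],cv2.INTER_LINEAR)[0].astype(int).sum(1)
for n,cc,lo,hi in (('free',c4,-100,-62),('now',c,-86,-50)):
    for hx in (-20,-5,0,5,22):
        ys,g=prof(cc,hx,.031,lo,hi);dg=np.gradient(g,.2)
        k=[(round(ys[i],1),int(dg[i])) for i in range(2,len(dg)-2) if abs(dg[i])>40 and abs(dg[i])==abs(dg[i-2:i+3]).max()]
        print(n,hx,[(float(a),b) for a,b in k])
E
python3 cmp.py
```

```text
[0.6143 0.0185 0.0933]
free -20 [(-97.0, -90), (-96.8, -90), (-95.6, 82), (-84.6, -42), (-83.8, 112), (-76.4, -352), (-74.4, 52), (-67.4, 602), (-67.2, 602)]
free -5 [(-97.0, -60), (-96.8, -60), (-96.2, -60), (-95.6, 75), (-84.6, -42), (-83.8, 107), (-79.0, 165), (-76.6, -435), (-76.4, -435), (-67.4, 552)]
free 0 [(-96.2, -67), (-95.6, 65), (-83.0, 222), (-81.2, 80), (-81.0, 80), (-76.6, -430), (-76.0, -440), (-67.4, 550)]
free 5 [(-96.2, -82), (-96.0, -82), (-95.4, 67), (-84.4, 135), (-81.8, 185), (-76.6, -435), (-76.0, -440), (-67.4, 480)]
free 22 [(-96.2, -175), (-95.4, 112), (-84.0, -147), (-83.2, 265), (-75.8, -435), (-67.4, 470)]
now -20 [(-79.6, -127), (-66.6, 92), (-63.4, -342), (-58.8, 42), (-58.6, 42), (-54.0, 212)]
now -5 [(-79.6, -110), (-78.8, 47), (-68.0, -45), (-66.6, 160), (-63.4, -347), (-53.6, 207)]
now 0 [(-84.4, -275), (-79.6, -120), (-68.0, -45), (-66.6, 167), (-65.4, 230), (-65.2, 230), (-62.8, -447), (-53.4, 232)]
now 5 [(-83.0, -92), (-82.4, -90), (-79.6, -227), (-69.2, 217), (-67.4, -255), (-66.0, 257), (-62.6, -460), (-53.6, 215)]
now 22 [(-79.8, -145), (-79.6, -145), (-78.4, 72), (-67.4, -205), (-65.4, 200), (-62.6, -477), (-53.6, 220), (-53.4, 220)]
```

>>> play_rows(rows=[[0, [-0.06, 0, 0], [0, 0, 0]], [0, [-0.13, 0.08, 0], [0, 0, 0]], [0, [-0.16, 0.18, 0], [0, 0, 0]], [0, [-0.16, 0.29, 0], [0, 0, 0]], [0, [-0.16, 0.4, 0.02], [0, 0, 0]], [0, [-0.16, 0.47, 0.02], [0, 0, 0]], [0, [-0.16, 0.49, 0.02], [0, 0, 0]], [0, [-0.16, 0.49, 0.02], [0, 0, 0]], [0, [-0.16, 0.49, 0.02], [0, 0, 0]], [0, [-0.16, 0.49, 0.02], [0, 0, 0]]])

```text
time: 20.78
eef_pos: [0.6074, 0.1648, 0.1412]
tcp_rot: [-0.031, 0.707, 0.031, 0.706]
contact_force: [0.5, -0.2, 0.2]
opening: -0.001
```

```bash
python3 - <<'E'
from h import *
from plant import cams
c=cams.read_camera('wrist');im=c['color'];hsv=cv2.cvtColor(im,cv2.COLOR_RGB2HSV)
m=((hsv[...,0]<16)&(hsv[...,1]>110)&(hsv[...,2]>70)).astype(np.uint8);m[:70]=0;m[:,:230]=0
q=max(cv2.findContours(m,cv2.RETR_EXTERNAL,cv2.CHAIN_APPROX_NONE)[0],key=cv2.contourArea)
print(cv2.boundingRect(q),rect(plane(c,q[:,0,:].astype(float),.042)))
b=cams.read_camera('side')
o=np.zeros((560,800,3),np.uint8)
a=cv2.resize(im[70:320,220:420,::-1],None,fx=2.2,fy=2.2,interpolation=cv2.INTER_CUBIC);o[:a.shape[0],:a.shape[1]]=a
s=cv2.resize(b['color'][80:400,140:490,::-1],(350,320));o[:320,445:795]=s
cv2.imwrite('pics/w9.png',o)
E
```

```text
(286, 94, 63, 157) (array([0.60465833, 0.18409149]), 95.04582357406616, 139.2369384765625, 51.5062141418457)
```

View pics/w9.png

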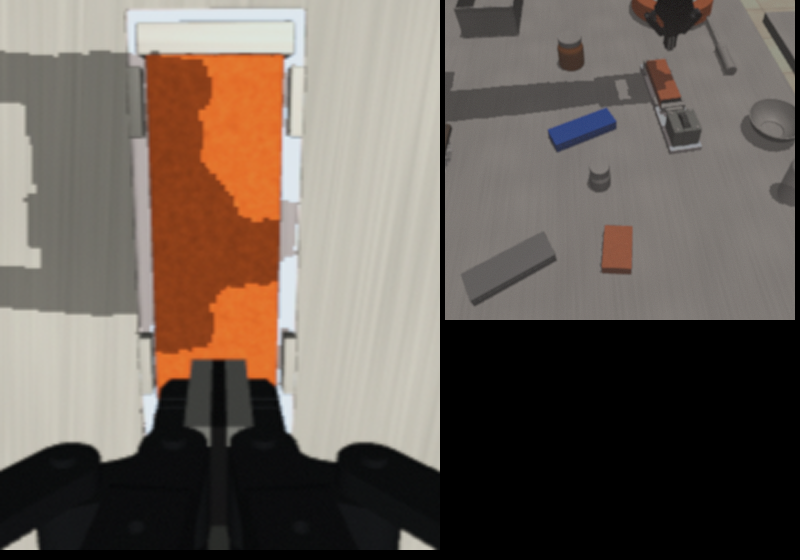

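The stone's far edge (crop row 54) meets the stop with no gap, and the short stone, pot and jar are where they were. Handing in.

```bash
python3 -c "
from plant import ctrl
s=ctrl.get_state();print(s['time'],s['contact_force'].round(1));print(ctrl.sign_off())"
```

```text
20.8833 [-0.4  0.3 -0.3]
the job is handed in; nothing more can be done
None
```

The whetstone is clamped and the job is handed in, at about 21 s of the 67 s allowed. I laid the long brown stone flat in the bed and let go. I then felt the wheel crown at about 73–74 mm and rolled the wheel with five strokes. Press readings were about 7–10 N while rolling, as low as 5.7 N at one stroke's end, with no slip seen.

**Last checks**
- **Stone:** It meets the stop with no visible gap. It did not move during the last stroke, and its near end read -54.9 mm against -55 mm expected.
- **Pad:** It is pressed in about 3.7 mm, where half-way is 4 mm. The camera estimates disagreed: most gave 3.3–4.6 mm, and one oblique view gave about 2.5–3.6 mm. Counting the strokes gave about 4.2–4.6 mm.
- **Surroundings:** The short stone, pot and jar look unmoved in the side view; I did not re-measure them. The arm stands clear with no contact force.

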